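# Shift a dish turntable into fast gear and start it

### The arm

A 6-joint arm with a two-finger parallel gripper is mounted at the origin on the work surface; the furniture and walls round the work are solid. World frame = base frame: x ahead of the robot, y to its left, z up, the work surface at z = 0. Lengths are in mm, angles in degrees, forces in N, time in s.
With the tool pointing down it reaches from about 350 to 850 mm from the base axis. Payload 8.1 kg.
Tool frame: the origin (TCP) lies between the finger pads; the fingertips stand 25 mm ahead of it and the grasp point (between the pads) lies 6 mm ahead of it (r.tcp_to_tips is the distance from the TCP to the fingertips, in mm); z points along the fingers, y is the line along which they close (so a half turn about z gives the same grasp; the last joint's range is limited). The gripper opens to 85 mm and grips with 20 to 120 N. Pads are 22 mm wide; open, the fingers measure 114 mm over their backs; the gripper's body (76 mm by 85 mm) begins 54 mm behind the grasp point. The pads swing forward as they close: fully open they stand 13 mm farther back than shut.
Start: joints at [60.023, 7.471, 85.268, -0, 87.261, -4.893], TCP at [254.349, 543.426, 256.292] pointing down, gripper open.
Joint ranges: [-169.43, 169.43], [-51.17, 129.36], [1.28, 143.12], [-76.62, 256.62], [0, 156.53], [-152.29, 152.29]. Speed limits (degrees/s): [136.94, 136.94, 159.86, 180, 180, 180].

### API

Orientations are given as [roll, pitch, yaw] about the fixed x, y, z axes, in that order (R = Rz(yaw) Ry(pitch) Rx(roll)).
In Python, from bench import r gives the robot as it stands.
- The arm moves only by the tool apply_moves, never from a script. Its arguments are lists of equal length, an entry for each row: "angular": the turn, a rotation vector about the world's x, y, z in units of 8 degrees (1.0 is 8 degrees), a list of three; "travel": the shift along the world's x, y, z in units of 40 mm (1.0 is 40 mm), a list of three; "jaw": the opening, from 0 (shut) to 1 (fully open). A call has 1 to 20 rows; each row shifts and turns the commanded pose from where the row before left it; what a row does not reach is not made up. A row lasts 1/8 s, in which the tool goes at most 62.5 mm and 10.7 degrees, less where a joint would pass 70% of its speed; a pose out of reach is approached as far as the arm can. A call is refused whole if a number of a shift passes 1 or a number of a turn 1, either way. A call with a gripper value outside its range is refused whole. The fingers move at their own pace and stop on an object; "force" is the grip in N (left out, the last holds). Time passes only in rows, so rows that do not move let the fingers close. It gives the time, the measured TCP pose, the force, the opening and the grip force at its end, in the units of the state.
- r.sense(): the state, without advancing time (a new reading comes with each control period).
- r.snapshot(name): name is "scene" or "top" or "wrist"; returns a dict with "color" (384x512x3 uint8, red, green, blue), "fx", "fy", "cx", "cy" (pixels), "distortion" ([k1, k2, p1, p2, k3] as OpenCV has them; the pictures are not rectified), "R" (3x3) and "t" (3): a world point X has camera coordinates R X + t; the wrist camera has in their place "mount" (4x4, takes a point from camera to tool coordinates, whose origin is the TCP and whose axes are the flange's). Camera axes: x right, y down, z forward; pixel columns grow to the right and rows downward; lengths in mm; the calibration is good to about 2 mm. A picture is of the moment at which its call begins: read the wrist's pose just before it. There is no depth.
- r.hand_in(): hands the job in; it is judged then, once.
The state is a dict: "time": time; "joint_pos": joint angles; "qd": joint speeds; "joint_efforts": joint torques, N m; "tool_pos": TCP position; "tcp_rot": TCP orientation; "ft_force": force on the tool from outside, world axes, zero at the start; "wrist_torque": the same for the moment, N m; "finger_gap": finger opening in mm; "grip_force": force on a finger pad.
Only numpy, scipy, OpenCV 4.12 (cv2) and the standard library are available. Lean on these libraries where they do the work, as an engineer would, in place of code of your own. Each camera call takes 0.05 s, during which the arm holds its last target. There are 200 camera calls.

### The job

Set the dish turntable running in fast gear: push its gear lever sideways with the fingertips, past the middle (slow) notch, all the way to its last stop, and only then press the round start key fully down and let it come up again. Nothing is to be picked up: do not lift the turntable or shove it along the bench, leave the dish seated on its platen, and leave the other things on the bench where they are.

Things in the scene. Friction and masses are not known exactly. Their poses are not given: they have to be found in the camera images.
- turntable: Low white box with a grey deck, 190 (x) by 210 (y) mm, deck 50 mm above the bench, loose on four rubber feet, about 4 kg; slides if pushed with over about 15 N. Origin at the centre of its underside; x points away from its front edge, y to its left, z up. On the deck: rear left the platen with the dish, right the gear lever in an arc slot, front left the start key.
- gear_lever (a joint): Lever angle in rad about the upright axis at lever_pivot, counter-clockwise from above: 0 rest, 0.45 slow notch, 0.9 last stop (fast). From the pivot the arm points along turntable (-0.900, +0.435) at 0, (-0.900, -0.435) at 0.9: the grip moves 65 mm to the right (-y). Starts at or near 0. A spring draws it into the nearest notch, where it stays; leaving one takes up to 6 N at the grip.
- lever_grip (a point): On the axis of the lever's upright black grip, 82 mm above the bench. The grip is a round post 18 mm across, 75 mm from the pivot, from 63 to 99 mm above the bench (top flat). Below it the steel lever arm (13 mm wide, 57 to 63 mm above the bench) runs back to the pivot. The deck is clear for 50 mm to the left (+y) of the grip at rest.
- lever_pivot (a point): Where the lever's upright axis meets the deck, 50 mm above the bench, at turntable (20, -55) mm.
- start_key (a joint): How far the start key is pressed, in m: 0 up, 0.006 fully down. It springs back up when let go; fully down takes about 5 N.
- start_key_top (a point): Centre of the top of the round grey start key, 26 mm across, 72 mm above the bench, in a black collar, at turntable (-60, 75) mm. It is pressed straight down.
- dish: Closed petri dish, 91 mm across and 16 mm high, lying loose on the platen between three short pins. Origin at the centre of its underside, 58 mm above the bench; its top is 74 mm above the bench.
- platen (a point): Centre of the platen's top face (a disc 112 mm across), 58 mm above the bench, at turntable (35, 45) mm.
- media_bottle: Small bottle with a blue screw cap, 62 mm across, 111 mm high, standing to the front right of the turntable. Origin at the centre of its underside. Leave it alone.
- bench_timer: Wedge-shaped timer, 62 x 78 x 34 mm, on the bench to the front left. Origin at the centre of its underside. Leave it alone.

How it is judged:
By the outcome, as a careful person would: the job done as asked, in the order asked, and still so for the second after the job is handed in, with the robot touching nothing.
It also fails if it takes over 35 s, if anything falls off the work surface, if the arm or the gripper's body presses on something with over 40 N, if the wrist force passes 120 N, or if a joint passes its speed limit or range.

## Working session

There is one attempt and no reset: what is moved stays moved. The work goes in short steps, Python scripts to look and compute and a tool call to move; the robot and the scene stay as the last step left them, time stands still between calls to the robot, and variables do not carry over. Pictures are saved under pics/ and viewed, at most 10 in all, crops included, and the job is handed in when it is done.

Besides the shell and the picture viewer there is one more tool, called after "Call:" by a JSON object that holds its "method" and its "body". apply_moves: Moves the arm, as the interface text tells. Its arguments: {"type":"object","properties":{"angular":{"type":"array"},"travel":{"type":"array"},"jaw":{"type":"array"},"force":{"type":"number"}},"required":["angular","travel","jaw"]}

```bash
mkdir -p pics; ls
python3 - <<'E'
from bench import r
import cv2,numpy as np
s=r.sense();print({k:np.round(v,2).tolist() for k,v in s.items()}, r.tcp_to_tips)
for n in("scene","top"):
    p=r.snapshot(n);cv2.imwrite(f"pics/{n}.png",p["color"][:,:,::-1])
    print(n,p["fx"],np.round(-np.array(p["R"]).T@p["t"]))
E
```

```text
pics
{'time': 0.0, 'joint_pos': [60.02, 7.51, 85.33, 0.0, 87.26, -4.89], 'qd': [0.08, 0.06, 0.07, -0.03, 0.12, -0.03], 'joint_efforts': [0.0, -56.94, -50.06, 0.0, 0.01, -0.0], 'tool_pos': [254.09, 542.97, 255.24], 'tcp_rot': [-179.89, -0.01, 154.91], 'ft_force': [-0.94, -0.1, -0.84], 'wrist_torque': [0.0, -0.04, -0.02], 'grip_force': 0.0, 'finger_gap': 85.18} 25.0
scene 388.18477270676374 [ 174. -436.  683.]
top 393.10081197353094 [ 432.  247. 1109.]
```

View pics/scene.png

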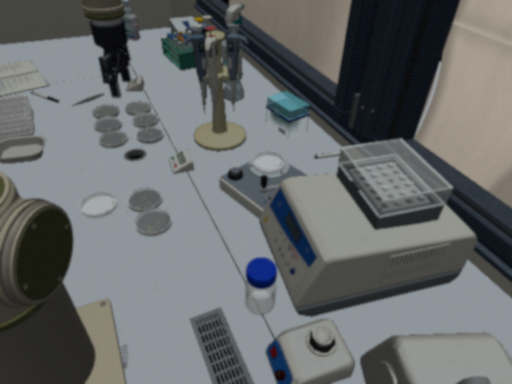

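View pics/top.png

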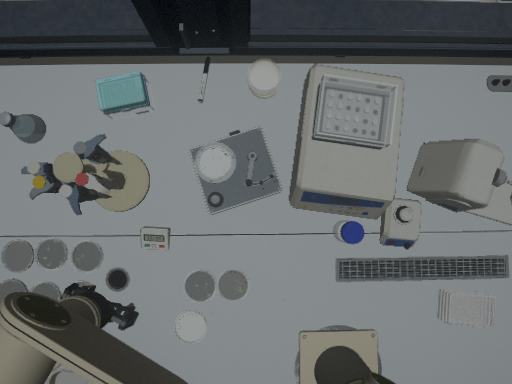

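The scene view shows the turntable at about (265,180), between the pipette stand and a big heater box. In the top view its deck spans (192,152)-(280,185), with the key near (216,199), the pivot near (252,157) and the grip near (249,183). I'll enlarge the top view.

```bash
cat > h.py <<'E'
import cv2,numpy as np
def ray(p,uv,z):
    K=np.array([[p["fx"],0,p["cx"]],[0,p["fy"],p["cy"]],[0,0,1]])
    q=cv2.undistortPoints(np.array([[uv]],float),K,np.array(p["distortion"],float))[0,0]
    R=np.array(p["R"]);c=-R.T@np.array(p["t"]);d=R.T@[q[0],q[1],1]
    return c+d*(z-c[2])/d[2]
E
python3 - <<'E'
from bench import r
from h import *
p=r.snapshot("top")
c=p["color"][115:225,175:305,::-1]
cv2.imwrite("pics/crop.png",cv2.resize(c,None,fx=5,fy=5,interpolation=cv2.INTER_CUBIC))
for n,uv,z in [("key",(216,199),72),("pivot",(252,157),60),("grip",(249,183),99),("platen dish",(216,163),74),("heaterL",(293,205),80),("stand",(150,180),10)]: print(n,ray(p,uv,z).round(1))
for uv in[(192,152),(262,128),(280,185),(210,213)]:print(ray(p,uv,50).round(1))
E
```

```text
key [472.3 329.7  72. ]
pivot [584.9 233.8  60. ]
grip [511.7 242.6  99. ]
platen dish [567.5 329.3  74. ]
heaterL [454.4 127.6  80. ]
stand [529.3 518.9  10. ]
[601.1 396.2  50. ]
[666.1 205.6  50. ]
[509.5 158.5  50. ]
[435.7 347.7  50. ]
```

View pics/crop.png

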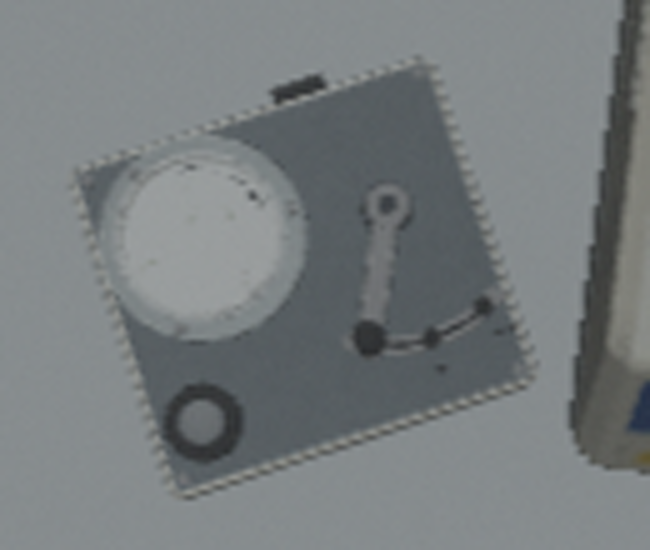

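The crop shows these pixel positions:

| Feature | Crop pixel |
|---|---|
| Key | (204,422) |
| Pivot | (387,205) |
| Grip top | (370,338) |
| Slow and fast dots | (432,338), (486,306) |
| Dish | (203,240) |
| Deck corners | (78,170), (430,62), (533,375), (180,495) |

Next I'll fit the turntable pose.

Run:
```python
from bench import r
from h import *
p=r.snapshot("top")
f=lambda u,v,z:ray(p,((u+.5)/5-.5+175,(v+.5)/5-.5+115),z)
obs=[(387,205,60,20,-55),(204,422,72,-60,75),(78,170,50,95,105),(430,62,50,95,-105),(533,375,50,-95,-105),(180,495,50,-95,105)]
W=np.array([f(*o[:3])[:2] for o in obs]);T=np.array([o[3:] for o in obs],float)
U,_,Vt=np.linalg.svd((T-T.mean(0)).T@(W-W.mean(0)));R=(U@Vt).T
t=W.mean(0)-R@T.mean(0);print("yaw",np.degrees(np.arctan2(R[1,0],R[0,0])),t,"res",(T@R.T+t-W).round(1).tolist())
g=f(370,338,99);print("grip obs",g)
for n,x in dict(key=(-60,75),pivot=(20,-55),rest=(20-67.5,-55+32.6),mid=(-55,-55),fast=(-47.5,-87.6)).items(): print(n,(R@x+t).round(1))
print("y dir", R@[0,1]); print("dots",f(432,338,50),f(486,306,50))
```

```text
yaw 17.60146500571095 [552.57376512 278.34273577] res [[-0.4, -1.8], [0.4, 0.4], [0.9, 6.1], [6.0, -2.4], [-3.2, -5.9], [-3.8, 3.6]]
grip obs [513.79444256 243.613327    99.        ]
key [472.7 331.7]
pivot [588.3 232. ]
rest [514.1 242.6]
mid [516.8 209.3]
fast [533.8 180.5]
y dir [-0.30239426  0.95318294]
dots [517.48153846 209.89863167  50.        ] [534.64797591 180.43553644  50.        ]
```

The fit agrees to 1–2 mm at the grip and both notch dots. The plan is to shut the fingers, square the tool to the turntable, and come in to the left of the grip.

Call:
{"method": "apply_moves", "body": {"angular": [[0, 0, -0.74], [0, 0, -0.74], [0, 0, -0.74], [0, 0, -0.74], [0, 0, -0.74], [0, 0, -0.74], [0, 0, -0.74], [0, 0, -0.76], [0, 0, 0], [0, 0, 0]], "travel": [[0.775, -0.845, 0], [0.775, -0.845, 0], [0.775, -0.845, 0], [0.775, -0.845, 0], [0.775, -0.845, 0], [0.775, -0.845, 0], [0.775, -0.845, 0], [0.775, -0.845, 0], [0, 0, 0], [0, 0, 0]], "jaw": [0, 0, 0, 0, 0, 0, 0, 0, 0, 0]}}

```text
time: 1.45
tool_pos: [502.1, 273.1, 256.0]
tcp_rot: [-180.0, -0.0, 107.4]
ft_force: [-0.1, -0.3, -0.1]
finger_gap: -0.3
grip_force: 0.0
```

Call:
{"method": "apply_moves", "body": {"angular": [[0, 0, 0], [0, 0, 0], [0, 0, 0], [0, 0, 0], [0, 0, 0]], "travel": [[0, 0, -0.8], [0, 0, -0.8], [0, 0, -0.8], [0, 0, -0.5], [0, 0, 0]], "jaw": [0, 0, 0, 0, 0]}}

```text
time: 2.08
tool_pos: [500.8, 273.2, 138.6]
tcp_rot: [-179.8, 0.0, 107.5]
ft_force: [-0.2, -0.4, -0.6]
finger_gap: 0.1
grip_force: 0.0
```

Run:
```python
from bench import r
from h import *
from scipy.spatial.transform import Rotation as Ro
s=r.sense();p=r.snapshot("wrist");cv2.imwrite("pics/wrist1.png",p["color"][:,:,::-1])
M=np.eye(4);M[:3,:3]=Ro.from_euler("xyz",s["tcp_rot"],degrees=True).as_matrix();M[:3,3]=s["tool_pos"]
C=np.linalg.inv(M@np.array(p["mount"]))
K=np.array([[p["fx"],0,p["cx"]],[0,p["fy"],p["cy"]],[0,0,1]])
for n,X in dict(grip=(513.9,243,99),pivot=(588.3,232,60),key=(472.7,331.7,72),tip=(502,273,112)).items():
    print(n,cv2.projectPoints(np.array([X],float),cv2.Rodrigues(C[:3,:3])[0],C[:3,3],K,np.array(p["distortion"],float))[0].round(0).tolist())
```

```text
grip [[[265.0, 296.0]]]
pivot [[[357.0, 302.0]]]
key [[[243.0, 118.0]]]
tip [[[261.0, 257.0]]]
```

View pics/wrist1.png

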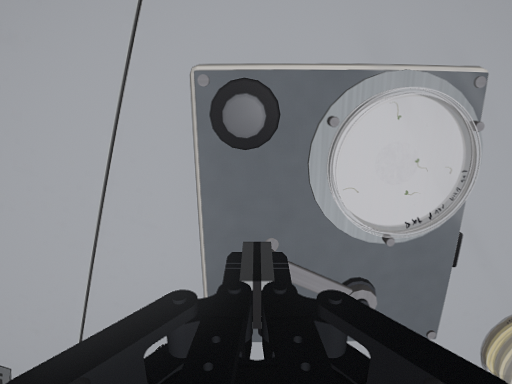

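The wrist view shows the key at (245,116), against a prediction of (243,118). The fingertips at (258,250) are on clear deck beside the lever, so I'll descend and start pushing.

Call:
{"method": "apply_moves", "body": {"angular": [[0, 0, 0], [0, 0, 0], [0, 0, 0], [0, 0, 0], [0, 0, 0], [0, 0, 0]], "travel": [[0, 0, -0.5], [0, 0, -0.5], [0, 0, 0], [0.075, -0.24, 0], [0.075, -0.24, 0], [0, 0, 0]], "jaw": [0, 0, 0, 0, 0, 0]}}

```text
time: 2.88
tool_pos: [508.6, 253.2, 100.7]
tcp_rot: [180.0, -0.0, 107.4]
ft_force: [-0.5, 0.5, 0.7]
finger_gap: 0.1
grip_force: 0.5
```

Call:
{"method": "apply_moves", "body": {"angular": [[0, 0, 0], [0, 0, 0], [0, 0, 0]], "travel": [[0.06, -0.19, 0], [0.06, -0.19, 0], [0, 0, 0]], "jaw": [0, 0, 0]}}

```text
time: 3.25
tool_pos: [514.0, 237.7, 100.7]
tcp_rot: [179.9, 0.0, 107.3]
ft_force: [0.5, 0.1, 0.0]
finger_gap: -0.1
grip_force: 0.0
```

Call:
{"method": "apply_moves", "body": {"angular": [[0, 0, 0], [0, 0, 0], [0, 0, 0]], "travel": [[0.06, -0.19, 0], [0.06, -0.19, 0], [0, 0, 0]], "jaw": [0, 0, 0]}}

```text
time: 3.62
tool_pos: [518.1, 223.0, 100.3]
tcp_rot: [-180.0, -0.0, 107.4]
ft_force: [-0.5, 1.3, 0.3]
finger_gap: 0.0
grip_force: 0.6
```

Run:
```python
from bench import r
from h import *
p=r.snapshot("top");c=p["color"][115:225,175:305,::-1]
cv2.imwrite("pics/crop2.png",cv2.resize(c,None,fx=5,fy=5,interpolation=cv2.INTER_CUBIC))
```

```text
(no output)
```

View pics/crop2.png

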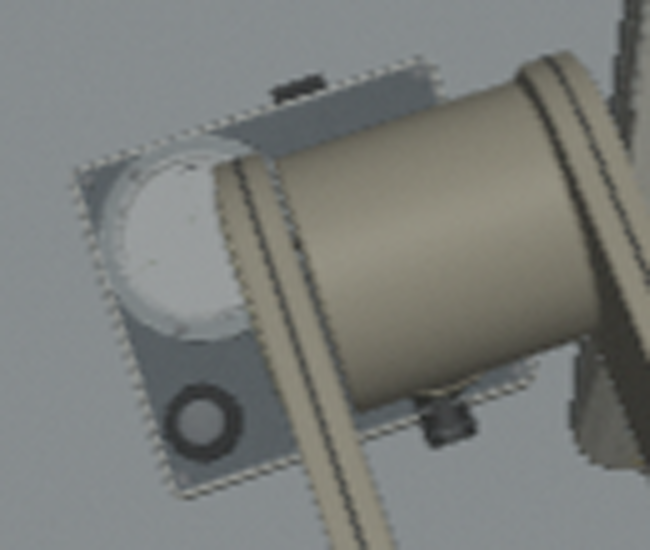

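The arm hides the lever in this view, but the turntable itself hasn't moved. I'll carry on in small steps and watch the force.

Call:
{"method": "apply_moves", "body": {"angular": [[0, 0, 0], [0, 0, 0]], "travel": [[0.06, -0.19, 0], [0, 0, 0]], "jaw": [0, 0]}}

```text
time: 3.92
tool_pos: [520.7, 215.1, 100.3]
tcp_rot: [180.0, 0.0, 107.4]
ft_force: [1.4, -1.0, -0.5]
finger_gap: 0.1
grip_force: 0.0
```

Call:
{"method": "apply_moves", "body": {"angular": [[0, 0, 0], [0, 0, 0]], "travel": [[0.06, -0.19, 0], [0, 0, 0]], "jaw": [0, 0]}}

```text
time: 4.18
tool_pos: [522.9, 207.5, 100.2]
tcp_rot: [-180.0, 0.0, 107.4]
ft_force: [-0.2, 0.8, -0.6]
finger_gap: 0.1
grip_force: 0.0
```

Call:
{"method": "apply_moves", "body": {"angular": [[0, 0, 0], [0, 0, 0]], "travel": [[0.045, -0.143, 0], [0, 0, 0]], "jaw": [0, 0]}}

```text
time: 4.42
tool_pos: [524.7, 202.0, 100.3]
tcp_rot: [-180.0, 0.0, 107.4]
ft_force: [-0.3, -0.5, 0.1]
finger_gap: -0.2
grip_force: 0.0
```

Run:
```python
from bench import r
from h import *
p=r.snapshot("scene");c=p["color"][140:240,200:330,::-1]
cv2.imwrite("pics/sc2.png",cv2.resize(c,None,fx=5,fy=5,interpolation=cv2.INTER_CUBIC))
```

```text
(no output)
```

View pics/sc2.png

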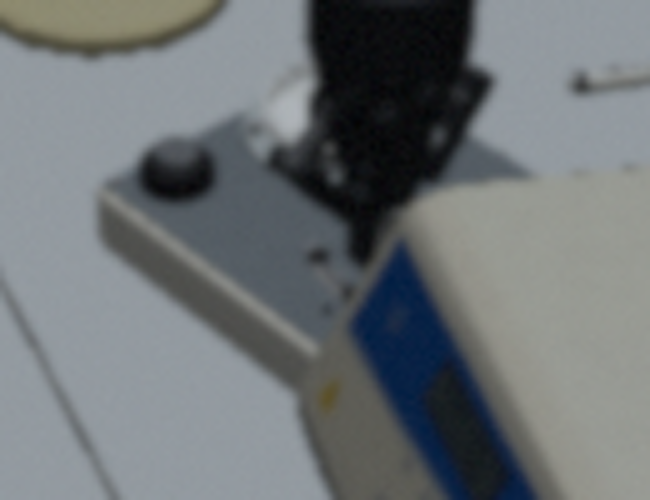

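The scene view shows the slow-notch dot at (318,255) uncovered, so the lever has gone past it and the grip is hidden at or ahead of the fingers. I'll push a little more to feel the stop.

Call:
{"method": "apply_moves", "body": {"angular": [[0, 0, 0], [0, 0, 0]], "travel": [[0.022, -0.072, 0], [0, 0, 0]], "jaw": [0, 0]}}

```text
time: 4.72
tool_pos: [525.4, 199.9, 100.3]
tcp_rot: [-180.0, -0.0, 107.4]
ft_force: [-0.9, 2.0, 0.5]
finger_gap: -0.3
grip_force: 1.1
```

Call:
{"method": "apply_moves", "body": {"angular": [[0, 0, 0], [0, 0, 0]], "travel": [[0.015, -0.048, 0], [0, 0, 0]], "jaw": [0, 0]}}

```text
time: 4.97
tool_pos: [525.5, 199.3, 100.3]
tcp_rot: [180.0, -0.2, 107.4]
ft_force: [-2.1, 10.1, -0.2]
finger_gap: 0.1
grip_force: 4.9
```

The force rose to 10 N, so the lever is at its stop. I'll back off, lift and move over the key.

Call:
{"method": "apply_moves", "body": {"angular": [[0, 0, 0], [0, 0, 0], [0, 0, 0], [0, 0, 0], [0, 0, 0], [0, 0, 0], [0, 0, 0], [0, 0, 0], [0, 0, 0], [0, 0, 0]], "travel": [[-0.075, 0.24, 0], [-0.075, 0.24, 0], [0, 0, 0.5], [0, 0, 0.5], [-0.29, 0.71, 0], [-0.29, 0.71, 0], [-0.29, 0.71, 0], [-0.3, 0.71, 0], [0, 0, 0], [0, 0, 0]], "jaw": [0, 0, 0, 0, 0, 0, 0, 0, 0, 0]}}

```text
time: 6.22
tool_pos: [474.0, 330.3, 141.6]
tcp_rot: [179.9, 0.0, 107.4]
ft_force: [0.5, -0.2, 0.1]
finger_gap: 0.0
grip_force: 0.0
```

Run:
```python
from bench import r
from h import *
cr=[]
for n,(a,b,c,d) in dict(top=(115,225,175,305),scene=(140,240,200,330)).items():
    p=r.snapshot(n);cr.append(cv2.resize(p["color"][a:b,c:d,::-1],(390,330),interpolation=cv2.INTER_CUBIC))
cv2.imwrite("pics/c3.png",np.hstack(cr))
```

```text
(no output)
```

View pics/c3.png

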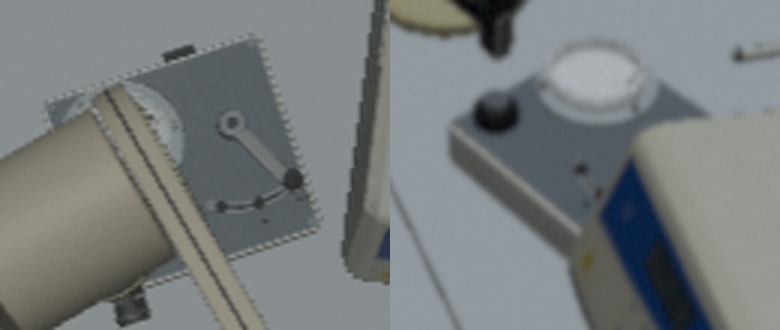

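The lever now sits on the last dot at (293,180) in the left image, and the turntable hasn't shifted. Now I'll press the key.

Call:
{"method": "apply_moves", "body": {"angular": [[0, 0, 0], [0, 0, 0], [0, 0, 0], [0, 0, 0], [0, 0, 0]], "travel": [[-0.03, 0.03, -0.5], [0, 0, -0.5], [0, 0, -0.1], [0, 0, -0.1], [0, 0, 0]], "jaw": [0, 0, 0, 0, 0]}}

```text
time: 6.95
tool_pos: [471.9, 331.6, 92.3]
tcp_rot: [-180.0, 0.0, 107.4]
ft_force: [-2.1, -2.0, 4.2]
finger_gap: 0.1
grip_force: 2.0
```

Call:
{"method": "apply_moves", "body": {"angular": [[0, 0, 0], [0, 0, 0]], "travel": [[0, 0, -0.06], [0, 0, 0]], "jaw": [0, 0]}}

```text
time: 7.2
tool_pos: [472.4, 332.0, 91.0]
tcp_rot: [179.9, -0.0, 107.4]
ft_force: [-3.6, -3.3, 8.9]
finger_gap: -0.2
grip_force: 4.2
```

Call:
{"method": "apply_moves", "body": {"angular": [[0, 0, 0], [0, 0, 0]], "travel": [[0, 0, -0.03], [0, 0, 0]], "jaw": [0, 0]}}

```text
time: 7.45
tool_pos: [472.5, 332.1, 90.8]
tcp_rot: [179.9, -0.0, 107.4]
ft_force: [-7.4, -5.7, 17.5]
finger_gap: 0.2
grip_force: 8.3
```

Call:
{"method": "apply_moves", "body": {"angular": [[0, 0, 0], [0, 0, 0], [0, 0, 0], [0, 0, 0], [0, 0, 0], [0, 0, 0], [0, 0, 0], [0, 0, 0], [0, 0, 0], [0, 0, 0]], "travel": [[0, 0, 0.2], [0, 0, 0.5], [0, 0, 0.8], [0, 0, 0.8], [0, 0, 0.8], [-0.6, 0.8, 0.6], [-0.6, 0.8, 0], [-0.6, 0.8, 0], [-0.6, 0.8, 0], [0, 0, 0]], "jaw": [0, 0, 0, 0, 0, 0, 0, 0, 0, 0]}}

```text
time: 8.7
tool_pos: [374.3, 461.9, 237.8]
tcp_rot: [180.0, -0.1, 107.6]
ft_force: [1.5, -0.4, -0.3]
finger_gap: -0.4
grip_force: 0.0
```

Run:
```python
from bench import r
from h import *
p=r.snapshot("top");c=p["color"][115:225,175:305,::-1]
cv2.imwrite("pics/c4.png",cv2.resize(c,None,fx=5,fy=5,interpolation=cv2.INTER_CUBIC))
```

```text
(no output)
```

View pics/c4.png

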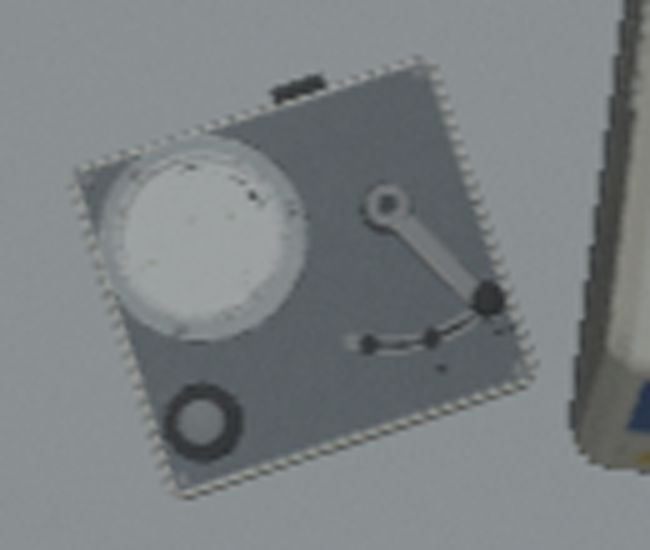

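The lever is on the last dot at (488,298), the key ring is where it was at (204,422), and the turntable and dish haven't moved. The press hit a hard stop with the tips at 66 mm (6 mm of travel) and 17.5 N. I'll hand in now.

```bash
python3 -c "
from bench import r
print(r.hand_in())"
```

```text
the job is handed in; nothing more can be done
None
```

The gear lever is at its last stop (fast), the start key was then pressed fully down (6 mm, to a hard stop) and released, the turntable and dish stayed put, and the job is handed in; I saw no visible platen rotation in the last image.

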